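# Draw the dosing pump's piston out to its blue band for inspection

### The job

The small dosing pump is being serviced: its retaining bar is already unscrewed, so first lay the bar gently, flat and lengthwise in the long compartment of the parts tray and let go of it. Then draw the piston by its black grip straight up out of the pump body until the whole blue band stands above the body, with the red band below it never coming out, and finish while still holding the piston still at that height. The pump must stay standing where it is, not dragged, tipped or lifted, and the bottle, culture dish, slide box and seal ring are left alone.

Things in the scene. Friction and masses are not known exactly. Their poses are not given: they have to be found in the camera images.
- bar_grip (a point): Orange finger tab of the loose retaining bar (130 g): steel strip 100 x 24 x 6 mm lying flat, with the tab, 36 x 12 mm and 32 mm tall, standing on its middle (6 to 38 mm above the bar's underside). Point: tab's centre, 22 mm above the underside. x along bar and tab, y across (pinch the 12 mm), z up. Either end may lead.
- slot (a point): Floor centre of the long compartment (120 x 42 mm inside; x along it, z up) of the fixed white parts tray, 128 x 114 mm; only here the bar fits. Floor 4 mm above the bench; blue walls 4 mm thick, 10 mm above the floor. Two square compartments (58 x 60 mm) lie on its +y side. The bar lies flat when bar_grip is 22 mm above this point.
- pump_mouth (a point): Centre of the bore's mouth in the pump's top face, 100 mm above the bench; z up along the bore. The loose pump body (3.5 kg) is an aluminium block 72 x 72 x 100 mm on a dark foot plate 104 x 104 x 12 mm, with two brass ports. Bore 21.6 mm wide, 80 mm deep.
- piston_grip (a point): Centre of the piston's black grip, 44 x 16 x 26 mm (x, y, z; pinch the 16 mm). Fully in (as at the start), it is 33 mm above pump_mouth. The 20 mm white rod (100 mm long) slides freely and drops if let go; about 250 g. Blue band 55 to 69 mm below this point, red 89 to 101 mm: blue is wholly out at 69 mm above pump_mouth, red shows at 89; aim for 79.
- bottle: Amber glass bottle, 56 mm across, 95 mm tall; origin at the centre of its underside. Leave alone.
- dish: Closed round culture dish, 92 mm across, 16 mm tall; origin at the centre of its underside. Leave alone.
- slidebox: Green box for slides, 85 x 100 x 32 mm; origin at the centre of its underside. Leave alone.
- seal: Black rubber seal ring, 32 mm across, 8 mm tall, lying in a square compartment of the tray; origin at the centre of its underside. Leave alone.
Not all that is in view belongs to the job. What is shaped like the part that bears bar_grip but turquoise is not meant. Leave any brown or turquoise look-alike of the part that bears slot alone.

How it is judged:
By the outcome, as a careful person would: the job done as asked, in the order asked, and still so for the second after the job is handed in, while the arm keeps its last pose, push and grip.
It also fails if it takes over 61 s, if anything falls off the work surface, if the arm or the gripper's body presses on something with over 40 N, if the wrist force passes 120 N, or if a joint passes its speed limit or range.

### The arm

A 6-joint arm with a two-finger parallel gripper is mounted at the origin on the work surface. World frame = base frame: x ahead of the robot, y to its left, z up, the work surface at z = 0. Lengths are in m, angles in rad, forces in N, time in s.
With the tool pointing down it reaches from about 0.25 to 0.725 m from the base axis. Payload 4 kg.
Tool frame: the origin (TCP) lies on the front face of the gripper's body, between the roots of the fingers; the fingertips stand 73 mm ahead of it and the grasp point (between the pads) lies 54 mm ahead of it; z points along the fingers, y is the line along which they close (so a half turn about z gives the same grasp; the last joint's range is limited). The gripper opens to 85 mm and grips with 20 to 120 N. Pads are 22 mm wide; open, the fingers measure 114 mm over their backs; the gripper's body (76 mm by 85 mm) begins 54 mm behind the grasp point. The pads swing forward as they close: fully open they stand 13 mm farther back than shut.
Start: joints at [-1.136, 0.241, 0.005, 1.335, 0, 1.571], TCP at [0.211, -0.453, 0.304] pointing down, gripper open.
Joint ranges: [-2.72, 2.72], [-1.05, 1.87], [-1.09, 1.28], [-1.99, 2.15], [-1.42, 1.44], [-3.14, 3.14]. Speed limits (rad/s): [2.79, 2.79, 3.14, 3.14, 3.14, 3.14].

### API

Orientations are given as a unit quaternion [x, y, z, w].
In Python, from workcell import bot gives the robot as it stands. The module is installed in compiled form; this text tells all that it offers.
- The arm moves only by the tool step_arm, never from a script. Its argument "rows" is a list of rows, each a list of 2 entries, a list of its own where there are three numbers: the shift along the tool's x, y, z in mm, then the turn about the tool's z in degrees. A call has 1 to 12 rows; each row is the pose to reach, as a shift and turn from the pose commanded when the call began, along the tool's axes at that moment; what a row does not reach only later rows make up. A row lasts 1/8 s, in which the tool goes at most 62.5 mm and 10.7 degrees, less where a joint would pass 70% of its speed; a pose out of reach is approached as far as the arm can. A call with a gripper value outside its range is refused whole. "claw" is the gripper's target within -1 to 1 (shut at 1, half-way at 0, fully open at -1), set as the call begins (left out, the last holds). The fingers move at their own pace and stop on an object; the grip force is fixed at half the most. Time passes only in rows, so rows that repeat a pose let the fingers close. It gives the time, the measured TCP pose, the force, the opening and the grip force at its end, in the units of the state.
- bot.get_obs(): the state, without advancing time (a new reading comes with each control period).
- bot.camera(name): name is "scene" or "top" or "wrist"; returns (picture, depth): 420x560x3 uint8, red, green, blue; 420x560 float32, m along the optical axis (not along the pixel's ray), 0 where there is no reading.
- bot.camera_params(name): a dict with "fx", "fy", "cx", "cy" (pixels), "D" ([k1, k2, p1, p2, k3] as OpenCV has them; the pictures are not rectified), "pose" (4x4, takes a point from camera to world coordinates). Camera axes: x right, y up, looking along -z (the intrinsics and any distortion apply to the point x, -y, -z); pixel columns grow to the right and rows downward; lengths in m; the calibration is good to about 2 mm. A picture is of the moment at which its call begins: read the wrist's pose just before it. camera_params takes no time and is no camera call; for the wrist camera it gives the pose at the moment of the call.
- bot.job_done(): hands the job in; it is judged then, once.
Trained networks look in the newest picture that a camera, given by its name, has taken for a name from the list of things; names that differ only in an ending like _2 or _b are one class to them, and where a whole thing is asked for, a point or a joint stands for the part that bears it (a point fixed in the world has none). Each returns a list of dicts, best first, with "score" (0 to 1); they miss things now and then, are a little off and sometimes report something else, mostly with a low value. They report only what shows in the picture. A call takes as long as a camera call. They do not tell look-alikes from the thing itself.
- bot.trace(target, camera): "pixels" (420x560 bool, what is visible of it) and "uv" ([column, row] in pixels, amid what is visible of it).
The state is a dict: "clock": time; "joint_pos": joint angles; "joint_vel": joint speeds; "tau": joint torques, N m; "eef_pos": TCP position; "tool_rot": TCP orientation; "ft_force": force on the tool from outside, world axes, zero at the start; "ft_torque": the same for the moment, N m; "grip_width": finger opening in m; "grasp_force": force on a finger pad.
Only numpy, scipy, OpenCV 4.12 (cv2) and the standard library are available. Lean on these libraries where they do the work, as an engineer would, in place of code of your own. Each camera call takes 0.05 s, during which the arm holds its last target. There are 200 camera calls.

## Working session

There is one attempt and no reset: what is moved stays moved. The work goes in short steps, Python scripts to look and compute and a tool call to move; the robot and the scene stay as the last step left them, time stands still between calls to the robot, and variables do not carry over. Pictures are saved under pics/ and viewed, at most 10 in all, crops included, and the job is handed in when it is done.

Besides the shell and the picture viewer there is one more tool, called after "Emit:" by a JSON object that holds its "name" and its "arguments", one argument or row to a line. step_arm: Moves the arm, as the interface text tells. Its arguments: {"type":"object","properties":{"rows":{"type":"array"},"claw":{"type":"number"}},"required":["rows"]}

```bash
mkdir -p pics; cat > h.py <<'E'
import numpy as np, cv2
from workcell import bot
def world(cam, u, v, d=None, P=None):
    """pixels (+depth) -> world points"""
    P=P or bot.camera_params(cam)
    K=np.array([[P['fx'],0,P['cx']],[0,P['fy'],P['cy']],[0,0,1.]])
    n=cv2.undistortPoints(np.stack([u,v],-1).reshape(-1,1,2).astype(float),K,np.array(P['D'],float)).reshape(-1,2)
    c=np.c_[n[:,0],-n[:,1],-np.ones(len(n))]*np.asarray(d).reshape(-1,1)
    T=np.array(P['pose']); return c@T[:3,:3].T+T[:3,3]
def mask_pts(cam,m,dep,P=None):
    r,c=np.nonzero(m&(dep>0)); return world(cam,c,r,dep[r,c],P)
def save(n,im): cv2.imwrite('pics/'+n,cv2.cvtColor(im,cv2.COLOR_RGB2BGR))
E
python3 - <<'E'
from h import *
out={}
for cam in ('top','scene'):
    im,d=bot.camera(cam); save(cam+'1.png',im)
    for t in ('bar_grip','slot','pump_mouth','piston_grip'):
        for r in bot.trace(t,cam)[:3]:
            p=mask_pts(cam,r['pixels'],d)
            print(cam,t,round(r['score'],2),np.round(r['uv']),r['pixels'].sum(), np.round(np.median(p,0),3) if len(p) else None, np.round(p[:,2].max(),3) if len(p) else None)
print(bot.get_obs())
E
```

```text
top bar_grip 0.79 [312. 214.] 194 [ 0.515 -0.105  0.007] 0.044
top bar_grip 0.73 [280. 213.] 172 [0.523 0.007 0.007] 0.044
top bar_grip 0.51 [285. 254.] 208 [ 0.385 -0.019  0.007] 0.045
top slot 0.8 [221. 137.] 1264 [0.768 0.204 0.005] 0.019
top slot 0.74 [226. 193.] 1260 [0.576 0.198 0.005] 0.021
top slot 0.74 [232. 254.] 1334 [0.386 0.155 0.005] 0.02
top pump_mouth 0.83 [364. 195.] 830 [ 0.582 -0.257  0.084] 0.146
scene bar_grip 0.85 [295. 236.] 281 [0.53  0.013 0.006] 0.042
scene bar_grip 0.76 [268. 216.] 259 [ 0.52  -0.095  0.006] 0.038
scene bar_grip 0.55 [315. 209.] 195 [ 0.394 -0.01   0.005] 0.039
scene slot 0.97 [286. 318.] 2456 [0.771 0.207 0.003] 0.016
scene slot 0.94 [361. 233.] 1304 [0.386 0.161 0.003] 0.016
scene slot 0.93 [333. 275.] 1655 [0.577 0.203 0.003] 0.016
scene pump_mouth 0.63 [212. 198.] 1235 [ 0.612 -0.242  0.05 ] 0.121
scene pump_mouth 0.21 [232. 157.] 523 [ 0.384 -0.444  0.028] 0.036
scene piston_grip 0.69 [215. 171.] 169 [ 0.597 -0.267  0.131] 0.147
{'clock': 0.5, 'joint_pos': array([-1.13598873e+00,  2.40603097e-01,  4.94585049e-03,  1.33522068e+00,
        2.50790644e-05,  1.57080136e+00]), 'joint_vel': array([-0.00069516, -0.0018886 ,  0.00074996,  0.00087824,  0.00041631,
       -0.00030629]), 'tau': array([-2.50315143e-04, -3.71857524e+01,  2.52462101e+01,  2.71033990e-03,
       -5.96163409e-05,  4.20884575e-06]), 'eef_pos': array([ 0.21061079, -0.45344639,  0.30388421]), 'tool_rot': array([ 9.76461269e-01,  2.15692809e-01,  3.44442939e-06, -4.25418684e-05]), 'ft_force': array([ 0.56145441, -0.0386535 , -0.37175463]), 'ft_torque': array([ 0.02263394, -0.00626184,  0.0220122 ]), 'grasp_force': 0.0, 'grip_width': 0.08588571133077842}
```

View pics/top1.png

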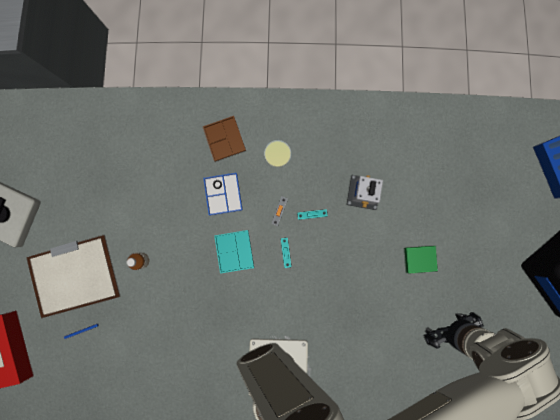

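View pics/scene1.png

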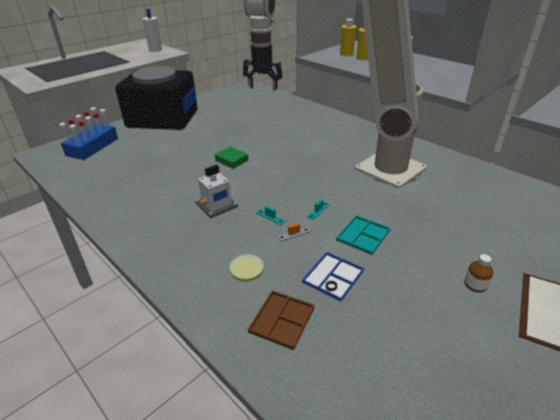

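The top view shows the orange-tabbed bar at about (280,211), the white/blue tray at (223,194) with the seal ring at (217,185), and the pump at (366,192). The turquoise bars and the brown and turquoise trays are decoys. Next I'll bring the wrist camera over the bar.

```bash
cat >> h.py <<'E'
from scipy.spatial.transform import Rotation as R
def move(goal_tcp, xdir=None):
    """shift (mm, tool axes) and turn (deg) from the measured pose to a TCP goal / tool-x heading (world deg, mod 180)"""
    o=bot.get_obs(); Q=R.from_quat(o['tool_rot']).as_matrix()
    s=Q.T@(np.array(goal_tcp)-o['eef_pos'])*1e3; yaw=np.degrees(np.arctan2(Q[1,0],Q[0,0])); t=None
    if xdir is not None: t=-((xdir-yaw+90)%180-90)
    print('shift',np.round(s,1),'turn',t,'yaw',round(yaw,2),'q6',o['joint_pos'][5])
def ax(xy):
    (c,wh,a)=cv2.minAreaRect(xy.astype(np.float32)*1000); b=cv2.boxPoints((c,wh,a))
    e=[b[1]-b[0],b[2]-b[1]]; e=max(e,key=np.linalg.norm)
    return np.round(np.array(c)/1000,4),np.round(wh,1),round(float(np.degrees(np.arctan2(e[1],e[0]))%180),1)
E
python3 - <<'E'
from h import *
o=bot.get_obs();T=np.array(bot.camera_params('wrist')['pose']);Q=R.from_quat(o['tool_rot']).as_matrix()
print('cam in tool',Q.T@(T[:3,3]-o['eef_pos']),'\n',Q.T@T[:3,:3],bot.camera_params('wrist')['fx'])
im,d=bot.camera('scene')
for t,n in (('bar_grip',0),('slot',2),('pump_mouth',0)):
    r=bot.trace(t,'scene')
    for q in r:
        p=mask_pts('scene',q['pixels'],d); print(t,ax(p[:,:2]))
move([0.50,0.01,0.304],None)
E
```

```text
cam in tool [ 8.19479112e-02  6.29621384e-05 -7.10620317e-02] 
 [[-4.31504656e-05  9.45299009e-01  3.26205123e-01]
 [ 9.99999833e-01 -1.47141955e-04  5.58677930e-04]
 [ 5.76116153e-04  3.26205093e-01 -9.45298844e-01]] 331.6941762945471
bar_grip (array([ 0.5128, -0.1003]), array([ 31.5, 100.9]), 98.4)
bar_grip (array([ 0.38  , -0.0186]), array([111.3,  33.4]), 8.9)
bar_grip (array([0.5245, 0.0083]), array([ 32.8, 100.6]), 161.1)
slot (array([0.3751, 0.1524]), array([156.9, 124.3]), 10.5)
slot (array([0.7653, 0.2001]), array([141.5, 121.6]), 20.6)
pump_mouth (array([ 0.5749, -0.2763]), array([125.6, 144.6]), 171.0)
shift [ 4.577e+02 -2.985e+02 -1.000e-01] turn None yaw 24.91 q6 1.5708488415675104
```

Emit:
{"name": "step_arm", "arguments": {
  "rows": [
    [[45,-30,0],5],
    [[95,-65,0],10],
    [[145,-100,0],15],
    [[195,-133,0],20],
    [[245,-167,0],25],
    [[295,-202,0],30],
    [[345,-236,0],35],
    [[395,-270,0],40],
    [[445,-304,0],44],
    [[483,-330,0],44],
    [[483,-330,0],44],
    [[483,-330,0],44]
  ],
  "claw": -0.2
}}

```text
clock: 2.2
eef_pos: [0.4642, -0.1102, 0.3038]
tool_rot: [0.992, -0.127, 0.002, -0.024]
ft_force: [-0.1, -0.1, 0.3]
grip_width: 0.0512
grasp_force: 0.0
```

```bash
cat > look.py <<'E'
import sys
from h import *
n=sys.argv[1]; P=bot.camera_params('wrist'); im,d=bot.camera('wrist'); save(n,im); np.savez('last.npz',im=im,d=d,P=P)
for t in sys.argv[2:]:
    for r in bot.trace(t,'wrist')[:3]:
        p=mask_pts('wrist',r['pixels'],d,P)
        if len(p)>20: print(t,round(r['score'],2),np.round(r['uv']),ax(p[:,:2]),'z',np.round(np.percentile(p[:,2],[5,50,95]),4))
o=bot.get_obs(); print(o['clock'],o['eef_pos'],o['tool_rot'],o['grip_width'])
E
python3 look.py w1.png bar_grip slot
```

```text
bar_grip 0.96 [274. 125.] (array([ 0.5131, -0.104 ]), array([26. , 99.2]), 98.8) z [0.0057 0.0074 0.0396]
bar_grip 0.86 [175. 141.] (array([0.5242, 0.0108]), array([ 34.5, 100.9]), 160.6) z [0.005  0.0076 0.0394]
bar_grip 0.82 [228. 246.] (array([ 0.382 , -0.0149]), array([100.5,  32.1]), 8.5) z [0.0058 0.0078 0.0396]
slot 0.83 [106. 268.] (array([0.3946, 0.0762]), array([135.6, 307.9]), 100.6) z [0.004  0.0058 0.0156]
slot 0.8 [ 28. 147.] (array([0.5767, 0.2064]), array([134.7, 131.4]), 9.9) z [0.0038 0.0056 0.0155]
slot 0.44 [4. 2.] (array([0.7185, 0.1466]), array([ 2.4, 14. ]), 112.3) z [0.0005 0.0039 0.009 ]
2.35 [ 0.4642932  -0.10951679  0.30380078] [ 0.99166963 -0.12656461  0.00204735 -0.02384448] 0.05106657456354431
```

View pics/w1.png

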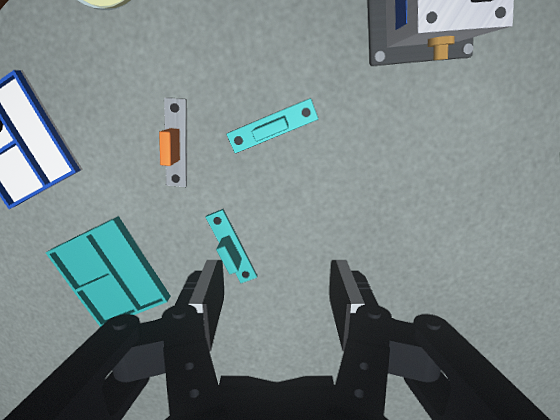

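The view shows the orange bar at (173,143) and the white tray at the left edge (28,147). The arm stopped short because a row was speed limited, so I'll check what pose is commanded now.

Emit:
{"name": "step_arm", "arguments": {
  "rows": [
    [[0,0,0],0],
    [[0,0,0],0]
  ]
}}

```text
clock: 2.6
eef_pos: [0.4644, -0.1091, 0.3038]
tool_rot: [0.992, -0.126, 0.002, -0.024]
ft_force: [0.4, 0.7, 0.3]
grip_width: 0.0514
grasp_force: 0.0
```

```bash
python3 - <<'E'
from h import *
o=bot.get_obs(); print(o['joint_pos'], R.from_quat(o['tool_rot']).as_matrix())
print(o['tool_rot'])
move([0.5243,0.0105,0.2],160.8)
E
```

```text
[-0.2538948   0.19628789 -0.05255606  1.3237854   0.04781632  3.14057915] [[ 0.96819372 -0.24999237  0.0102335 ]
 [-0.25019538 -0.96706721  0.04672565]
 [-0.00178458 -0.04779985 -0.99885534]]
[ 0.99173034 -0.12608966  0.00212984 -0.02382843]
shift [  28.3 -125.7  109.9] turn 4.710902507156391 yaw -14.49 q6 3.1405791505605136
```

q6 ran into its limit, which tilted the tool by 2.7° (yaw = q1 − q6 + 180°). For the bar I need q6 ≈ 20°, so I'll turn back. Going to the opposite limit as well should let me cancel the tilt there.

Emit:
{"name": "step_arm", "arguments": {
  "rows": [
    [[0,0,0],-10.5],
    [[0,0,0],-21],
    [[0,0,0],-31.5],
    [[0,0,0],-42],
    [[0,0,0],-52.5],
    [[0,0,0],-63],
    [[0,0,0],-73.5],
    [[0,0,0],-84],
    [[0,0,0],-94.5],
    [[0,0,0],-105],
    [[0,0,0],-115.5],
    [[0,0,0],-126]
  ]
}}

```text
clock: 4.1
eef_pos: [0.4645, -0.1091, 0.3038]
tool_rot: [0.56, 0.828, 0.022, -0.009]
ft_force: [-0.8, 0.4, 0.9]
grip_width: 0.0513
grasp_force: 0.0
```

Emit:
{"name": "step_arm", "arguments": {
  "rows": [
    [[0,0,0],-10.5],
    [[0,0,0],-21],
    [[0,0,0],-31.5],
    [[0,0,0],-42],
    [[0,0,0],-52.5],
    [[0,0,0],-63],
    [[0,0,0],-73.5],
    [[0,0,0],-84],
    [[0,0,0],-94.5],
    [[0,0,0],-105],
    [[0,0,0],-115.5],
    [[0,0,0],-126]
  ]
}}

```text
clock: 5.6
eef_pos: [0.4645, -0.109, 0.3038]
tool_rot: [-0.484, 0.875, 0.018, 0.016]
ft_force: [-1.1, 0.1, 0.2]
grip_width: 0.0518
grasp_force: 0.0
```

Emit:
{"name": "step_arm", "arguments": {
  "rows": [
    [[0,0,0],-10.5],
    [[0,0,0],-21],
    [[0,0,0],-31.5],
    [[0,0,0],-42],
    [[0,0,0],-52.5],
    [[0,0,0],-63],
    [[0,0,0],-73.5],
    [[0,0,0],-84],
    [[0,0,0],-94.5],
    [[0,0,0],-105],
    [[0,0,0],-107]
  ]
}}

```text
clock: 6.98
eef_pos: [0.4645, -0.1091, 0.3038]
tool_rot: [0.991, -0.135, 0.002, -0.024]
ft_force: [0.2, -0.4, -0.4]
grip_width: 0.0512
grasp_force: 0.0
```

```bash
python3 -c "
from h import *
o=bot.get_obs(); print(o['clock'],o['joint_pos'],R.from_quat(o['tool_rot']).as_matrix(),o['eef_pos'])"
```

```text
6.975 [-0.25383329  0.19648682 -0.05243081  1.32380596  0.04782049 -3.12487935] [[ 0.96362647 -0.26706029  0.01014055]
 [-0.26723885 -0.96249544  0.04675395]
 [-0.00272589 -0.04776329 -0.99885496]] [ 0.46446017 -0.10909158  0.30380279]
```

Emit:
{"name": "step_arm", "arguments": {
  "rows": [
    [[0,40,0],-8]
  ]
}}

```text
clock: 7.1
eef_pos: [0.4649, -0.0939, 0.302]
tool_rot: [0.995, -0.102, 0.002, -0.002]
ft_force: [-0.2, 0.4, 0.4]
grip_width: 0.0512
grasp_force: 0.0
```

```bash
python3 -c "
from h import *
o=bot.get_obs(); print(o['clock'],o['joint_pos'],R.from_quat(o['tool_rot']).as_matrix()[:,2],o['eef_pos'])"
```

```text
7.1 [-0.20136012  0.18862333 -0.06632316  1.31274964  0.00431353 -3.13892699] [ 0.00390024  0.00360632 -0.99998589] [ 0.46491017 -0.09388393  0.30198706]
```

```bash
python3 -c "
from h import *
move([0.5243,0.0105,0.2],160.8)"
```

```text
shift [  36.7 -113.8  102.6] turn 7.510184180476472 yaw -11.69 q6 -3.1389269885365554
```

Emit:
{"name": "step_arm", "arguments": {
  "rows": [
    [[9,-28,20],4],
    [[20,-62,50],7.5],
    [[30,-95,80],7.5],
    [[37,-114,102],7.5],
    [[37,-114,102],7.5],
    [[37,-114,102],7.5]
  ]
}}

```text
clock: 7.85
eef_pos: [0.5243, 0.0114, 0.2012]
tool_rot: [0.986, -0.166, 0.002, -0.003]
ft_force: [-0.4, 0.2, 0.3]
grip_width: 0.0514
grasp_force: 0.0
```

```bash
python3 look.py w2.png bar_grip slot; python3 - <<'E'
from h import *
o=bot.get_obs(); print(o['joint_pos'],R.from_quat(o['tool_rot']).as_matrix()[:,2])
z=np.load('last.npz',allow_pickle=True); im,d,P=z['im'],z['d'],z['P'].item()
h=cv2.cvtColor(im,cv2.COLOR_RGB2HSV)
m=(h[...,0]>5)&(h[...,0]<20)&(h[...,1]>150)&(h[...,2]>90); p=mask_pts('wrist',m,d,P)
p=p[np.hypot(p[:,0]-.524,p[:,1]-.01)<.06]
t=p[p[:,2]>p[:,2].max()-.004]; print('tab top',ax(t[:,:2]),len(t),p[:,2].max())
E
```

```text
bar_grip 0.84 [418. 166.] (array([ 0.5086, -0.1041]), array([35.6, 99.6]), 97.0) z [0.0058 0.0077 0.0394]
bar_grip 0.75 [285. 191.] (array([0.5203, 0.0063]), array([ 25.3, 103.5]), 161.3) z [0.0059 0.0075 0.0396]
bar_grip 0.65 [323. 283.] (array([ 0.4254, -0.0014]), array([ 7. , 17.5]), 161.3) z [0.0034 0.007  0.008 ]
slot 0.91 [ 62. 213.] (array([0.5741, 0.2067]), array([136.3, 131.6]), 10.3) z [0.004  0.0056 0.0155]
slot 0.86 [14. 13.] (array([0.7266, 0.1579]), array([25.8, 60.1]), 110.3) z [0.0019 0.0065 0.0154]
slot 0.58 [222. 359.] (array([0.4335, 0.1195]), array([127.1, 277.4]), 159.8) z [0.0034 0.006  0.0158]
8.0 [0.52458741 0.01099679 0.20189529] [ 0.98609633 -0.16613197  0.00242235 -0.00288499] 0.05125739770990332
[ 0.018858    0.35169472 -0.11686236  1.09641214  0.00477588 -2.78890671] [ 0.00573592  0.00488489 -0.99997162]
tab top (array([0.5225, 0.0065]), array([11.1, 35.4]), 160.8) 386 0.04091800974410739
```

View pics/w2.png

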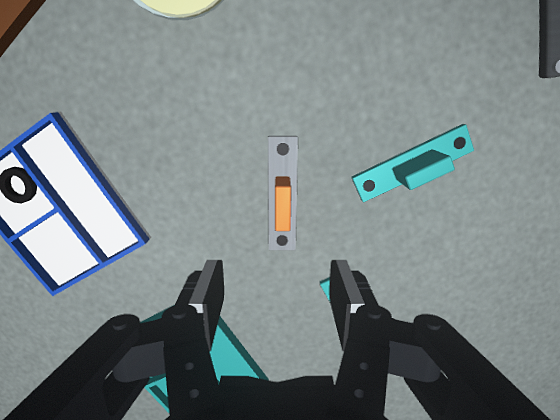

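The orange bar sits between the fingers at (283,192). The white tray is at left, with its long compartment running from (40,135) to (125,250) and the seal in a square compartment.

```bash
cat > slot.py <<'E'
from h import *
z=np.load('last.npz',allow_pickle=True); im,d,P=z['im'],z['d'],z['P'].item()
h=cv2.cvtColor(im,cv2.COLOR_RGB2HSV); w=((h[...,1]<40)&(h[...,2]>190)).astype(np.uint8)
n,l,s,c=cv2.connectedComponentsWithStats(w)
for i in range(1,n):
    if s[i,4]>800:
        p=mask_pts('wrist',l==i,d,P); print(s[i],np.round(c[i]),ax(p[:,:2]),np.median(p[:,2]))
b=(h[...,0]>105)&(h[...,0]<125)&(h[...,1]>120); p=mask_pts('wrist',b,d,P)
p=p[np.hypot(p[:,0]-.575,p[:,1]-.205)<.12]; print('walls',ax(p[:,:2]),p[:,2].max())
E
python3 slot.py; python3 -c "
from h import *
move([0.5218,0.0065,0.083],160.8)"
```

```text
[  22  123  116  134 5144] [ 79. 191.] (array([0.581, 0.168]), array([120.3,  43.5]), 10.6) 0.005120042965389426
[   0  187   54   47 1253] [ 24. 210.] (array([0.5917, 0.2259]), array([37.7, 61.1]), 99.5) 0.005169085171692761
[  19  212   79   73 2918] [ 58. 249.] (array([0.5405, 0.2163]), array([58.3, 61.7]), 100.8) 0.005186593836825737
walls (array([0.5746, 0.2061]), array([135.4, 130.4]), 10.3) 0.017403679466105104
shift [ -1.6   5.9 118.9] turn 0.07315435743095122 yaw -19.13 q6 -2.7889067064037043
```

Emit:
{"name": "step_arm", "arguments": {
  "rows": [
    [[-1,5,20],0],
    [[-1.5,6,55],0],
    [[-1.5,6,90],0],
    [[-1.5,6,107],0],
    [[-1.5,6,113],0],
    [[-1.5,6,113],0]
  ]
}}

```text
clock: 8.75
eef_pos: [0.5216, 0.0067, 0.0882]
tool_rot: [0.986, -0.166, 0.002, -0.003]
ft_force: [0.4, -0.3, 0.6]
grip_width: 0.0513
grasp_force: 0.0
```

Emit:
{"name": "step_arm", "arguments": {
  "rows": [
    [[0,0,3],0],
    [[0,0,5],0],
    [[0,0,5],0]
  ]
}}

```text
clock: 9.12
eef_pos: [0.5214, 0.0072, 0.0828]
tool_rot: [0.986, -0.165, 0.002, -0.003]
ft_force: [0.3, -0.5, -0.8]
grip_width: 0.0514
grasp_force: 0.0
```

Emit:
{"name": "step_arm", "arguments": {
  "rows": [
    [[0,0,0],0],
    [[0,0,0],0],
    [[0,0,0],0],
    [[0,0,0],0],
    [[0,0,0],0],
    [[0,0,0],0]
  ],
  "claw": 1
}}

```text
clock: 9.88
eef_pos: [0.5215, 0.0071, 0.0828]
tool_rot: [0.986, -0.165, 0.002, -0.003]
ft_force: [0.5, 0.5, 2.9]
grip_width: 0.0108
grasp_force: 58.9
```

Emit:
{"name": "step_arm", "arguments": {
  "rows": [
    [[0,0,-8],0],
    [[0,0,-25],0],
    [[0,0,-45],0],
    [[0,-15,-60],-5],
    [[1,-45,-67],-11],
    [[2,-85,-67],-18],
    [[3,-125,-67],-25],
    [[3,-158,-67],-29],
    [[3,-172,-67],-29.7],
    [[3,-172,-67],-29.7],
    [[3,-172,-67],-29.7]
  ]
}}

```text
clock: 11.25
eef_pos: [0.5794, 0.1672, 0.1504]
tool_rot: [0.996, 0.092, 0.001, -0.002]
ft_force: [-1.0, -0.3, -1.2]
grip_width: 0.0111
grasp_force: 58.5
```

```bash
python3 look.py w3.png bar_grip; python3 slot.py; python3 - <<'E'
from h import *
o=bot.get_obs(); print(o['joint_pos'],R.from_quat(o['tool_rot']).as_matrix()[:,2],o['grip_width'])
move([0.581,0.168,0.0872],10.6)
E
```

```text
bar_grip 0.66 [276. 232.] (array([0.5487, 0.1572]), array([165.7,  29.7]), 11.5) z [0.0738 0.0754 0.1072]
bar_grip 0.63 [541. 337.] (array([ 0.5074, -0.074 ]), array([31.1, 41.7]), 97.9) z [0.0027 0.007  0.0111]
11.35 [0.57961686 0.16710444 0.15058221] [ 0.99575559  0.09199847  0.00162626 -0.00210829] 0.011124043122546586
[ 145  128   94   83 5284] [189. 170.] (array([0.6008, 0.228 ]), array([57. , 59.1]), 100.1) 0.00513567579149074
[ 244  128   66  139 3289] [276. 165.] (array([0.5897, 0.1693]), array([99.8, 41.9]), 10.4) 0.00513739623943095
[ 157  222   84   66 5051] [199. 253.] (array([0.5383, 0.2165]), array([54.3, 58.9]), 100.4) 0.005223930915948194
walls (array([0.5752, 0.2013]), array([128.5, 121.6]), 10.8) 0.1716839043755411
[ 0.27933592  0.54200705  0.04260245  1.06741125  0.00353756 -3.04650783] [ 0.00285079  0.00449791 -0.99998582] 0.011124043122546586
shift [ 1.3 -0.4 63.4] turn -0.04319111048533841 yaw 10.56 q6 -3.0465078327626944
```

View pics/w3.png

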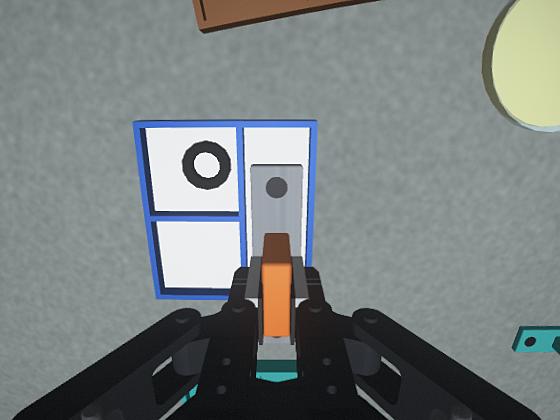

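The bar is held lined up over the long compartment, which spans (244,128) to (310,267). I'll lower it.

Emit:
{"name": "step_arm", "arguments": {
  "rows": [
    [[0.5,0,10],0],
    [[1,0,25],0],
    [[1,0,40],0],
    [[1,0,50],0],
    [[1,0,56],0],
    [[1,0,58],0],
    [[1,0,60],0],
    [[1,0,61],0],
    [[1,0,62],0],
    [[1,0,62],0]
  ]
}}

```text
clock: 12.6
eef_pos: [0.5813, 0.1689, 0.0887]
tool_rot: [0.996, 0.093, 0.002, -0.002]
ft_force: [0.2, -0.8, -0.9]
grip_width: 0.011
grasp_force: 58.5
```

Emit:
{"name": "step_arm", "arguments": {
  "rows": [
    [[0,0,0.7],0],
    [[0,0,1.4],0],
    [[0,0,1.8],0],
    [[0,0,1.8],0]
  ]
}}

```text
clock: 13.1
eef_pos: [0.5812, 0.1689, 0.0869]
tool_rot: [0.996, 0.093, 0.002, -0.002]
ft_force: [-0.4, 0.0, -0.3]
grip_width: 0.0109
grasp_force: 58.7
```

Emit:
{"name": "step_arm", "arguments": {
  "rows": [
    [[0,0,0.5],0],
    [[0,0,1],0],
    [[0,0,1],0]
  ]
}}

```text
clock: 13.48
eef_pos: [0.5812, 0.1689, 0.0868]
tool_rot: [0.996, 0.093, 0.002, -0.002]
ft_force: [-2.3, -0.4, 5.5]
grip_width: 0.011
grasp_force: 59.7
```

Contact at the floor. I'll release gently, then rise.

Emit:
{"name": "step_arm", "arguments": {
  "rows": [
    [[0,0,0],0],
    [[0,0,0],0],
    [[0,0,0],0],
    [[0,0,0],0]
  ],
  "claw": 0.5
}}

```text
clock: 13.98
eef_pos: [0.5812, 0.1689, 0.0856]
tool_rot: [0.996, 0.093, 0.002, -0.002]
ft_force: [-0.4, 0.4, -1.2]
grip_width: 0.0214
grasp_force: 0.0
```

Emit:
{"name": "step_arm", "arguments": {
  "rows": [
    [[0,0,-6],0],
    [[0,0,-20],0],
    [[0,0,-45],0],
    [[0,0,-80],0],
    [[0,0,-120],0],
    [[0,0,-150],0],
    [[0,0,-170],0],
    [[0,0,-170],0]
  ]
}}

```text
clock: 14.98
eef_pos: [0.5817, 0.1684, 0.2591]
tool_rot: [0.996, 0.093, 0.005, -0.003]
ft_force: [1.2, -0.1, 0.3]
grip_width: 0.021
grasp_force: 0.0
```

```bash
python3 look.py w4.png bar_grip slot; python3 - <<'E'
from h import *
o=bot.get_obs(); print(o['joint_pos'])
im,d=bot.camera('top')
for t in ('pump_mouth','piston_grip'):
    for r in bot.trace(t,'top')[:2]:
        p=mask_pts('top',r['pixels'],d); print(t,r['score'],ax(p[:,:2]),np.percentile(p[:,2],[5,50,98]))
        q=p[p[:,2]>.12]; print(ax(q[:,:2]) if len(q)>3 else None)
move([0.5,-0.2,0.30],None)
E
```

```text
bar_grip 0.95 [502. 281.] (array([ 0.5122, -0.1039]), array([ 28.4, 101.5]), 98.1) z [0.0047 0.0079 0.0392]
bar_grip 0.6 [402. 363.] (array([0.4941, 0.0585]), array([248.6,   6.6]), 37.6) z [0.0288 0.0362 0.0698]
bar_grip 0.57 [278. 174.] (array([0.5815, 0.1685]), array([100.4,  26.1]), 10.5) z [0.0097 0.0114 0.0435]
slot 0.78 [282.  24.] (array([0.7231, 0.1863]), array([ 48.6, 118.5]), 104.0) z [0.0038 0.0054 0.0156]
slot 0.78 [278. 339.] (array([0.4412, 0.1709]), array([254.2, 106.6]), 17.1) z [0.0041 0.0055 0.0154]
slot 0.73 [234. 178.] (array([0.5748, 0.2011]), array([129.2, 118.7]), 10.3) z [0.0041 0.0056 0.0157]
15.125 [0.58012226 0.1679009  0.25508768] [ 0.99567186  0.09290266  0.00135642 -0.00219077] 0.02148655999260898
[ 0.28027255  0.4682224   0.20655795  1.30565084  0.00379998 -3.04738775]
pump_mouth 0.76 (array([ 0.5951, -0.28  ]), array([111.2, 108.7]), 79.6) [0.00778898 0.07709379 0.10472311]
(array([ 0.5903, -0.2799]), array([14.6, 43.1]), 154.3)
piston_grip 0.55 (array([ 0.5933, -0.2732]), array([15.9, 39.5]), 178.2) [0.11972557 0.14505323 0.15045441]
(array([ 0.5933, -0.2732]), array([15.9, 39.5]), 178.2)
piston_grip 0.17 (array([ 0.5959, -0.2806]), array([115. , 109.5]), 80.7) [0.0028868  0.0749242  0.10722941]
(array([ 0.5946, -0.2751]), array([16.7, 43.7]), 172.5)
shift [-146.7  346.6  -47.2] turn None yaw 10.66 q6 -3.0473998500270425
```

View pics/w4.png

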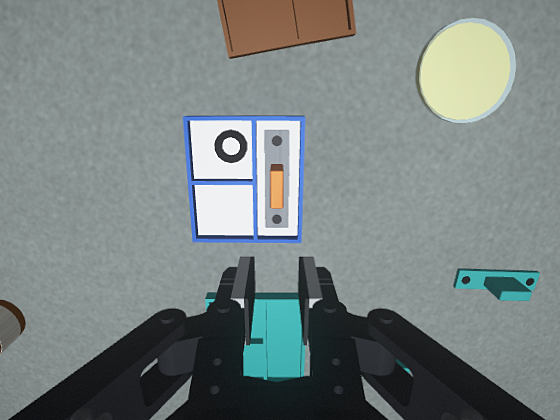

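The bar lies flat in the long compartment, around (277,178) between the walls at (257–303). Next is the pump, with q6 going to about −17°.

Emit:
{"name": "step_arm", "arguments": {
  "rows": [
    [[-3,15,-15],10.5],
    [[-8,50,-35],21],
    [[-14,92,-45],31.5],
    [[-21,135,-45],42],
    [[-28,180,-45],52.5],
    [[-35,226,-45],63],
    [[-42,272,-45],73.5],
    [[-49,318,-45],84],
    [[-56,362,-45],94.5],
    [[-62,402,-45],105],
    [[-66,430,-45],115.5],
    [[-68,440,-45],126]
  ],
  "claw": 0
}}

```text
clock: 16.77
eef_pos: [0.5945, -0.2792, 0.2971]
tool_rot: [-0.531, 0.847, 0.002, 0.002]
ft_force: [-0.5, 0.7, -0.5]
grip_width: 0.0429
grasp_force: 0.0
```

Emit:
{"name": "step_arm", "arguments": {
  "rows": [
    [[0,0,0],10.5],
    [[0,0,0],21],
    [[0,0,0],31.5],
    [[0,0,0],42],
    [[0,0,0],52.5],
    [[0,0,0],63],
    [[0,0,0],72.5],
    [[0,0,0],72.5],
    [[0,0,0],72.5]
  ]
}}

```text
clock: 17.9
eef_pos: [0.595, -0.2771, 0.2981]
tool_rot: [0.067, 0.998, 0.003, 0.001]
ft_force: [-0.0, -0.3, 0.6]
grip_width: 0.0425
grasp_force: 0.0
```

```bash
python3 look.py w5.png piston_grip pump_mouth; python3 - <<'E'
from h import *
o=bot.get_obs(); print(o['joint_pos'],R.from_quat(o['tool_rot']).as_matrix()[:,2])
z=np.load('last.npz',allow_pickle=True); im,d,P=z['im'],z['d'],z['P'].item()
g=np.ones(d.shape,bool); p=mask_pts('wrist',g,d,P); p=p[np.hypot(p[:,0]-.595,p[:,1]+.278)<.08]
for lo,hi in ((.142,.153),(.095,.106),(.008,.018)):
    q=p[(p[:,2]>lo)&(p[:,2]<hi)]; print(lo,len(q),ax(q[:,:2]),np.median(q[:,2]))
E
```

```text
piston_grip 0.58 [276. 209.] (array([ 0.5912, -0.2769]), array([19.4, 44.2]), 169.1) z [0.1315 0.1468 0.1479]
pump_mouth 0.61 [275. 164.] (array([ 0.6043, -0.2789]), array([107.4, 134.7]), 171.2) z [0.012  0.1005 0.1021]
18.05 [ 0.5950189  -0.27711633  0.29847028] [0.06776726 0.99769649 0.00266498 0.00148365] 0.04264671225967917
[-0.43798078  0.56823782  0.48207459  1.48379495  0.00604244 -0.30233914] [ 0.00332167  0.0051166  -0.99998139]
0.142 1311 (array([ 0.5914, -0.2769]), array([16. , 44.3]), 171.7) 0.14685851352442578
0.095 5708 (array([ 0.5915, -0.2769]), array([72.3, 72.6]), 171.4) 0.10105822754291782
0.008 2038 (array([ 0.5908, -0.2767]), array([104.5, 103.5]), 81.6) 0.012856712198400178
```

View pics/w5.png

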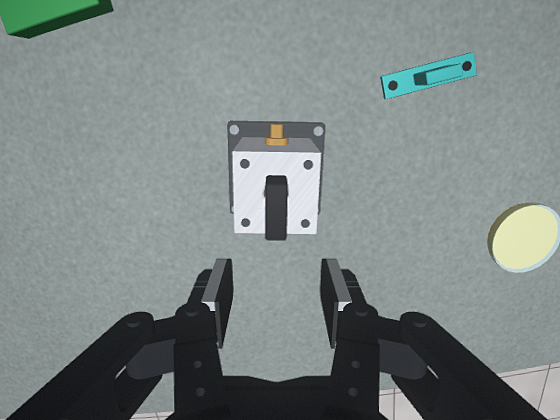

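The pump sits under the gripper, with its grip upright at (276,208). It is centred on the body, and both share the 171.6° heading.

```bash
python3 -c "
from h import *
move([0.5911,-0.2776,0.187],171.6)"
```

```text
shift [  4.1  -1.6 111.5] turn 0.6280403452040559 yaw 172.23 q6 -0.3023391377007233
```

Emit:
{"name": "step_arm", "arguments": {
  "rows": [
    [[2,-1,15],0.6],
    [[4,-1.5,45],0.6],
    [[4,-1.5,75],0.6],
    [[4,-1.5,98],0.6],
    [[4,-1.5,106],0.6],
    [[4,-1.5,108],0.6],
    [[4,-1.5,108],0.6]
  ],
  "claw": 0.3
}}

```text
clock: 18.92
eef_pos: [0.5918, -0.2778, 0.1917]
tool_rot: [0.073, 0.997, 0.002, 0.002]
ft_force: [0.4, 0.2, 0.1]
grip_width: 0.0299
grasp_force: 0.0
```

```bash
python3 -c "
from h import *
P=bot.camera_params('wrist'); im,d=bot.camera('wrist'); save('w6.png',cv2.resize(im[150:420,130:430],None,fx=2,fy=2))
p=mask_pts('wrist',d>0,d,P); p=p[(np.hypot(p[:,0]-.5915,p[:,1]+.277)<.05)]
Q=R.from_quat(bot.get_obs()['tool_rot']).as_matrix(); e=bot.get_obs()['eef_pos']
for lo,hi in ((.142,.153),(.095,.106)):
    q=p[(p[:,2]>lo)&(p[:,2]<hi)]; print(lo,len(q),ax(q[:,:2]),np.median(q[:,2]))
q=(p-e)@Q; q=q[(p[:,2]>.125)&(p[:,2]<.15)&(abs(q[:,1])<.0105)]; print('tool y range of grip',np.percentile(q[:,1],[1,99])*1e3)
move([0.5911,-0.2776,0.187],171.6)"
```

```text
0.142 4624 (array([ 0.5873, -0.2756]), array([46.2, 45.1]), 31.5) 0.14689760765593204
0.095 9927 (array([ 0.5914, -0.2772]), array([72.1, 72.6]), 171.3) 0.101025804327847
tool y range of grip [-7.31849572  8.17653695]
shift [0.8 0.1 4.9] turn -0.029589425685230708 yaw 171.57 q6 -0.2938581804377297
```

View pics/w6.png

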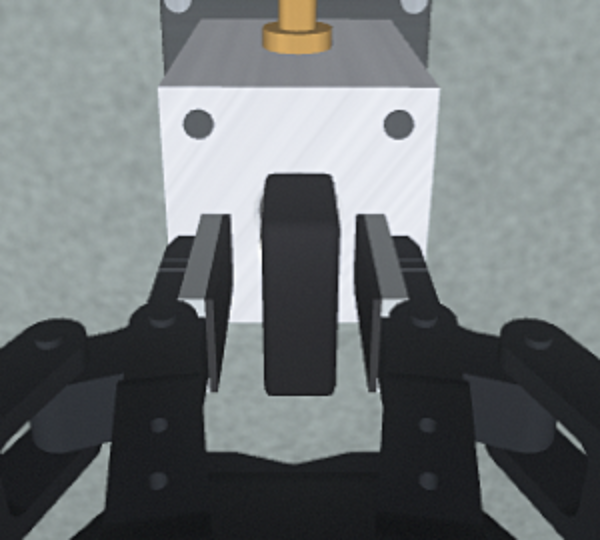

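The crop shows the grip between the pads with a left gap of about 30 px and a right gap of about 18 px. I'll measure this against the held-bar picture before closing.

```bash
python3 - <<'E'
import cv2,numpy as np
a=cv2.cvtColor(cv2.imread('pics/w3.png'),cv2.COLOR_BGR2HSV); o=(a[...,0]>5)&(a[...,0]<20)&(a[...,1]>150)&(a[...,2]>200)
for r in (270,290,310,330):
    c=np.nonzero(o[r])[0]; print('tab',r,c.min(),c.max(),(c.min()+c.max())/2)
b=cv2.imread('pics/w6.png',0)
for r in (270,290,310):
    row=b[(r-150)*2].astype(int); g=np.abs(np.diff(row)); k=np.nonzero(g>25)[0]; print('now',r,k/2+130)
b=cv2.imread('pics/w1.png',0); f=cv2.imread('pics/w5.png',0)
for n,q in (('w1',b),('w4',cv2.imread('pics/w4.png',0)),('w5',f)):
    for r in (270,310): 
        k=np.nonzero(np.abs(np.diff(q[r,190:360].astype(int)))>25)[0]+190; print(n,r,k)
E
```

```text
tab 270 263 289 276.0
tab 290 264 288 276.0
tab 310 264 288 276.0
tab 330 264 288 276.0
now 270 [213.5 215.  215.5 216.  216.5 244.5 245.  245.5 246.  259.5 260.  260.5
 299.  299.5 300.  306.5 307.  307.5 308.  335.5 336.  336.5 337. ]
now 290 [206.5 207.  207.5 233.5 245.5 246.  246.5 247.  260.  260.5 261.  298.
 298.5 299.  299.5 306.  306.5 307.  345.  345.5 346. ]
now 310 [194.  194.5 243.  243.5 244.  244.5 260.  260.5 261.  261.5 297.5 298.
 298.5 299.  308.  308.5 309.  309.5 357.5 358.  358.5]
w1 270 [193 213 222 223 227 236 238 252 253 254 329 330 338 358]
w1 310 [195 196 197 201 202 203 220 331 332 345 349 350 355 356]
w4 270 [224 225 236 247 248 253 254 297 298 304 316 327 328]
w4 310 [205 206 248 252 253 265 266 298 299 300 346]
w5 270 [201 202 203 211 223 231 232 319 320 328 340 348 349 350]
w5 310 [209 210 214 215 218 229 230 321 322 333 337 342]
```

Pads are centred on column 276 and the grip on 279.6, so the gripper needs to shift about +1.5 mm along tool y.

Emit:
{"name": "step_arm", "arguments": {
  "rows": [
    [[1,1.5,2],0],
    [[1,1.5,4.5],0],
    [[1,1.5,4.5],0],
    [[1,1.5,4.5],0]
  ],
  "claw": 0.5
}}

```text
clock: 19.48
eef_pos: [0.5905, -0.2759, 0.1862]
tool_rot: [0.074, 0.997, 0.003, 0.002]
ft_force: [-0.3, 0.2, 0.8]
grip_width: 0.0214
grasp_force: 0.0
```

```bash
python3 - <<'E'
from h import *
im,d=bot.camera('wrist'); save('w7.png',im); b=cv2.cvtColor(im,cv2.COLOR_RGB2GRAY).astype(int)
for r in (270,290,310):
    k=np.nonzero(np.abs(np.diff(b[r,230:325]))>20)[0]+230; print(r,k)
print(bot.get_obs()['ft_force'])
E
```

```text
270 [236 247 248 253 254 255 294 295 296 297 298 304 315 316]
290 [231 232 244 253 254 255 295 296 297 298 307 320]
310 [248 252 253 255 256 294 295 296 298 299 300 304]
[0.22657591 0.63451592 0.06385551]
```

Centred to within about 0.3 mm, so I'll close.

Emit:
{"name": "step_arm", "arguments": {
  "rows": [
    [[0,0,0],0],
    [[0,0,0],0],
    [[0,0,0],0],
    [[0,0,0],0],
    [[0,0,0],0]
  ],
  "claw": 1
}}

```text
clock: 20.15
eef_pos: [0.5907, -0.276, 0.1865]
tool_rot: [0.074, 0.997, 0.002, 0.002]
ft_force: [0.3, -0.6, 2.9]
grip_width: 0.0161
grasp_force: 58.8
```

Emit:
{"name": "step_arm", "arguments": {
  "rows": [
    [[0,0,-1],0],
    [[0,0,-3],0],
    [[0,0.05,-6],0],
    [[0,0.05,-9],0],
    [[0,0.05,-10],0],
    [[0,0.05,-10],0]
  ]
}}

```text
clock: 20.9
eef_pos: [0.5905, -0.2759, 0.1963]
tool_rot: [0.074, 0.997, 0.003, 0.002]
ft_force: [0.6, 0.5, -2.8]
grip_width: 0.0161
grasp_force: 58.7
```

Only the piston's own weight (~2.5 N) is felt, with no drag. I'll continue up.

Emit:
{"name": "step_arm", "arguments": {
  "rows": [
    [[0,0,-2],0],
    [[0,0.05,-6],0],
    [[0,0.05,-11],0],
    [[0,0.1,-16],0],
    [[0,0.1,-21],0],
    [[-0.1,0.15,-26],0],
    [[-0.1,0.2,-31],0],
    [[-0.1,0.2,-34],0],
    [[-0.1,0.2,-36],0],
    [[-0.1,0.2,-36],0],
    [[-0.1,0.2,-36],0]
  ]
}}

```text
clock: 22.28
eef_pos: [0.5904, -0.2758, 0.2319]
tool_rot: [0.074, 0.997, 0.003, 0.001]
ft_force: [0.1, 0.3, -2.7]
grip_width: 0.0163
grasp_force: 58.7
```

```bash
python3 - <<'E'
from h import *
o=bot.get_obs(); print(o['eef_pos'],o['ft_force'],o['grasp_force'])
P=bot.camera_params('wrist'); im,d=bot.camera('wrist'); p=mask_pts('wrist',d>0,d,P); p=p[np.hypot(p[:,0]-.5915,p[:,1]+.277)<.08]
q=p[(p[:,2]>.095)&(p[:,2]<.106)]; print('body top',ax(q[:,:2]),np.median(q[:,2]))
s,_=bot.camera('scene'); t,_=bot.camera('top')
save('s2.png',np.hstack([cv2.resize(s[130:230,170:320],(600,400),interpolation=cv2.INTER_CUBIC)]))
E
```

```text
[ 0.59038286 -0.27584528  0.23189055] [ 0.05339335  0.34169624 -2.70014856] 58.70272771921009
body top (array([ 0.5914, -0.2769]), array([72.5, 72.3]), 81.3) 0.10104053805833775
```

View pics/s2.png

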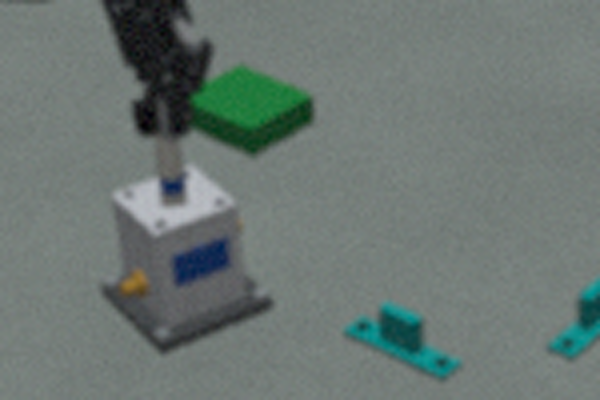

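The piston is raised 45–46 mm. The blue band at (173,186) is wholly above the body with white rod showing below it, no red is visible, and the pump hasn't moved (same centre as before).

```bash
python3 -c "
from h import *
print(bot.job_done())"
```

```text
the job is handed in; nothing more can be done
None
```

The job is handed in: the bar lies flat in the tray's long compartment, and the piston is held about 79 mm above the pump mouth with blue out and red in; the pump did not move.

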